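Pack the bath-test caddy in the plating room

TASK

Pack the bath-test caddy, the grey tray with the divider: stand the narrow-capped bottle upright in its smaller bay, and in its larger bay nest the three plain round cups upright inside one another, medium in large and small in medium, each fully seated. Leave the look-alikes (the cup with a handle, the square pot and the jar with the wide cap) standing where they are.

Things in the scene. Friction and masses are not known exactly. Their poses are not given: they have to be found in the camera images.
- cup_large_mid (a point): Plain round white plastic cup, no handle, the largest of three. 76 mm tall; tapers from 50 mm outside diameter at the foot to 68 mm at 46 mm up, straight from there to the rim; wall 3 mm; thick bottom: inside floor 34 mm above the foot. Starts upright on the table. Point on its axis, 38 mm above the foot; z up. 120 g.
- cup_medium_mid (a point): Plain round white plastic cup, no handle, the middle of three. 76 mm tall; tapers from 47 mm outside diameter at the foot to 58 mm at 46 mm up, straight from there to the rim; wall 3 mm; thick bottom: inside floor 34 mm above the foot. Starts upright on the table. Point on its axis, 38 mm above the foot; z up. Seated in the large cup it stands on that inside floor, 34 mm above that cup's rim. 90 g.
- cup_small_mid (a point): Plain round white plastic cup, no handle, the smallest of three. 76 mm tall; tapers from 36 mm outside diameter at the foot to 48 mm at 46 mm up, straight from there to the rim; wall 3 mm; thick bottom: inside floor 34 mm above the foot. Starts upright on the table. Point on its axis, 38 mm above the foot; z up. Seated in the medium cup it stands on that inside floor, 34 mm above that cup's rim. 70 g.
- bottle_mid (a point): Small white round bottle with a narrow black cap. Body 40 mm in diameter and straight up to 70 mm, then a shoulder to a cap 19 mm in diameter; 96 mm tall in all. Starts upright on the table. Point on its axis, half-way up (48 mm above the foot); z up along its axis. About 100 g.
- caddy: Grey plastic tray fixed to the table, left or right, with one divider across it. Outside 193 mm (x) by 114 mm (y), walls 35 mm high, 5 mm thick, floor 5 mm thick. Origin: centre of its underside; x along its length, z up. Larger bay: 104 by 104 mm inside, centred at x = -39 mm, y = 0. Smaller bay: 74 mm (x) by 104 mm (y) inside, centred at x = +54 mm, y = 0.
- plain_tray: Look-alike of the caddy: a grey tray of the same outside size, 193 by 114 by 35 mm, but without a divider, also fixed to the table, on the other side. Nothing goes in it. Origin: centre of its underside; x along its length.
- handled_cup_mid (a point): Look-alike: white tapered cup the size of the medium cup (58 mm rim, 76 mm tall) but with a loop handle on one side that reaches 51 mm from its axis along its x axis. Does not belong. Point on its axis, 38 mm above its foot; z up.
- square_pot_mid (a point): Look-alike: square white open pot, 54 by 54 mm, 76 mm tall. Does not belong. Point at its centre, 38 mm above its foot; z up.
- wide_jar_mid (a point): Look-alike: white round jar, 40 mm in diameter, 96 mm tall, with a wide black cap 43 mm in diameter that covers its whole top. Does not belong. Point on its axis, 48 mm above its foot; z up.
Mind the look-alikes: they are no part of the job. Leave any orange look-alike of the part that bears cup_small_mid alone.

How it is judged:
At the end, for the whole second after the job is handed in: Large cup on the floor of the larger bay, bottle on the floor of the smaller bay; medium cup in the large, small in the medium, each 34 mm (+-5 mm) above the cup around it and within 10 mm of its axis; all four upright within 0.12 rad and slower than 20 mm/s (x of cup_large_mid in the frame of caddy between -0.0915 and 0.0125 m and y of cup_large_mid in the frame of caddy between -0.052 and 0.052 m and z of cup_large_mid in the frame of caddy between 0.039 and 0.048 m and x of bottle_mid in the frame of caddy between 0.0175 and 0.0915 m and y of bottle_mid in the frame of caddy between -0.052 and 0.052 m and z of bottle_mid in the frame of caddy between 0.049 and 0.058 m and horizontal distance between cup_medium_mid and cup_large_mid below 0.01 m and z of cup_medium_mid in the frame of cup_large_mid between 0.029 and 0.039 m and horizontal distance between cup_small_mid and cup_medium_mid below 0.01 m and z of cup_small_mid in the frame of cup_medium_mid between 0.029 and 0.039 m and angle between each of cup_large_mid, cup_medium_mid, cup_small_mid, bottle_mid's own z axis and vertical below 0.12 rad and linear speed of each of cup_large, cup_medium, cup_small, bottle below 0.02 m/s); the robot touches nothing.
It fails at once if the handled cup is moved more than 25 mm or tipped over (distance of handled_cup_mid from where it was at the start of the episode above 0.025 m or angle between handled_cup_mid's own z axis and vertical above 0.5 rad).
It fails at once if the square pot is moved more than 25 mm or tipped over (distance of square_pot_mid from where it was at the start of the episode above 0.025 m or angle between square_pot_mid's own z axis and vertical above 0.5 rad).
It fails at once if the wide-capped jar is moved more than 25 mm or tipped over (distance of wide_jar_mid from where it was at the start of the episode above 0.025 m or angle between wide_jar_mid's own z axis and vertical above 0.5 rad).
It also fails if it takes over 102 s, if anything falls off the work surface, if the arm or the gripper's body presses on something with over 40 N, if the wrist force passes 120 N, or if a joint passes its speed limit or range.

ROBOT

A 7-joint arm with a two-finger parallel gripper is mounted at the origin on the work surface. World frame = base frame: x ahead of the robot, y to its left, z up, the work surface at z = 0. Lengths are in m, angles in rad, forces in N, time in s.
With the tool pointing down it reaches from about 0.425 to 0.95 m from the base axis. Payload 16.7 kg.
Tool frame: the origin (TCP) lies at the very end of the fingers, on their centre line; the grasp point (between the pads) lies behind it (bot.grip_depth is the z of the grasp point in the tool frame, in m); z points along the fingers, y is the line along which they close (so a half turn about z gives the same grasp; the last joint's range is limited). The gripper opens to 94 mm and grips with 3 to 60 N. Pads are 16 mm wide; open, the fingers measure 119 mm over their backs; the gripper's body (75 mm by 177 mm) begins 78 mm behind the grasp point.
Start: joints at [1.169, 0.426, 0.074, 1.606, -0.034, 1.111, -0.067], TCP at [0.168, -0.654, 0.182] pointing down, gripper open.
Joint ranges: [-2.85, 2.85], [-0.5, 2.14], [-1.23, 1.37], [0.21, 2.46], [-1.02, 4.16], [0.16, 2.05], [-2.73, 2.73]. Speed limits (rad/s): [1.89, 1.89, 2.39, 2.39, 3.01, 3.01, 3.01].

INTERFACE

Orientations are given as a rotation vector (axis times angle).
In Python, from cell import bot gives the robot as it stands.
- The arm moves only by the shell command python3 -m pendant 'ROWS' [FORCE]. ROWS is JSON, a list of rows, each a list of 5 numbers: the shift along the tool's x, y, z in mm, then the turn about the tool's z in degrees, then the closure, from -1 (fully open) to 1 (shut). A call has 1 to 20 rows; each row is the pose to reach, as a shift and turn from the pose commanded when the call began, along the tool's axes at that moment; what a row does not reach only later rows make up. A row lasts 1/8 s, in which the tool goes at most 62.5 mm and 10.7 degrees, less where a joint would pass 70% of its speed; a pose out of reach is approached as far as the arm can. A call with a gripper value outside its range is refused whole. The fingers move at their own pace and stop on an object; FORCE is the grip in N (left out, the last holds). Time passes only in rows, so rows that repeat a pose let the fingers close. It gives the time, the measured TCP pose, the force, the opening and the grip force at its end, in the units of the state.
- bot.observe(): the state, without advancing time (a new reading comes with each control period).
- bot.camera(name): name is "side" or "top"; returns a dict with "frame" (400x640x3 uint8, red, green, blue), "fx", "fy", "cx", "cy" (pixels), "distortion" ([k1, k2, p1, p2, k3] as OpenCV has them; the pictures are not rectified), "extrinsics" (4x4, takes a point from world to camera coordinates). Camera axes: x right, y up, looking along -z (the intrinsics and any distortion apply to the point x, -y, -z); pixel columns grow to the right and rows downward; lengths in m; the calibration is good to about 2 mm. A picture is of the moment at which its call begins. There is no depth.
- bot.hand_in(): hands the job in; it is judged then, once.
Trained networks look in the newest picture that a camera, given by its name, has taken for a name from the list of things; names that differ only in an ending like _2 or _b are one class to them, and where a whole thing is asked for, a point or a joint stands for the part that bears it (a point fixed in the world has none). Each returns a list of dicts, best first, with "conf" (0 to 1); they miss things now and then, are a little off and sometimes report something else, mostly with a low value. They report only what shows in the picture. A call takes as long as a camera call. They do not tell look-alikes from the thing itself.
- bot.outline_of(camera, target): "mask" (400x640 bool, what is visible of it) and "bbox" ([left, top, right, bottom] in pixels, round what is visible of it).
- bot.mark_of(camera, target): "location" ([row, column] in pixels: a listed point, or the origin of a listed thing).
The state is a dict: "t": time; "qpos": joint angles; "joint_velocities": joint speeds; "tau": joint torques, N m; "eef_pos": TCP position; "orientation": TCP orientation; "force": force on the tool from outside, world axes, zero at the start; "ft_torque": the same for the moment, N m; "grip_width": opening from 0.0 (shut) to 1.0 (fully open); "grip_force": force on a finger pad.
Only numpy, scipy, OpenCV 4.12 (cv2) and the standard library are available. Lean on these libraries where they do the work, as an engineer would, in place of code of your own. Each camera call takes 0.05 s, during which the arm holds its last target. There are 200 camera calls.

## Working session

There is one attempt and no reset: what is moved stays moved. The work goes in short steps, Python scripts to look and compute and a shell command to move; the robot and the scene stay as the last step left them, time stands still between calls to the robot, and variables do not carry over. Pictures are saved under pics/ and viewed, at most 14 in all, crops included, and the job is handed in when it is done.

```bash
mkdir -p pics; ls
python3 - <<'E'
from cell import bot
import cv2,numpy as np
s=bot.observe()
for k in s: print(k,np.round(s[k],3))
print(bot.grip_depth)
for c in("top","side"):
    d=bot.camera(c); cv2.imwrite(f"pics/{c}0.png",d["frame"][...,::-1])
    print(c,d["fx"],d["fy"],d["cx"],d["cy"],d["distortion"],np.round(d["extrinsics"],3).tolist())
    for n in "cup_large_mid cup_medium_mid cup_small_mid bottle_mid caddy plain_tray handled_cup_mid square_pot_mid wide_jar_mid".split():
        print(n,[(round(m["conf"],2),np.round(m["location"]).tolist()) for m in bot.mark_of(c,n)])
E
```

```text
pics
t 0.0
qpos [ 1.17   0.427  0.074  1.607 -0.034  1.111 -0.067]
joint_velocities [-0.001  0.001  0.001  0.001 -0.002  0.    -0.   ]
tau [-1.0000e-03 -9.3584e+01  3.6670e+00 -4.5421e+01 -4.9000e-02  2.0000e-02
  0.0000e+00]
eef_pos [ 0.168 -0.653  0.181]
orientation [-3.115 -0.394  0.   ]
force [-0.259  0.413 -0.085]
ft_torque [-0.054 -0.052 -0.06 ]
grip_force 0.0
grip_width 1.002
-0.0188
top 388.50286216591905 388.50286216591905 322.57695542540415 196.82603229869494 [-0.07202904  0.          0.          0.          0.        ] [[-0.027, -1.0, -0.012, 0.018], [0.993, -0.028, 0.116, -0.522], [-0.116, -0.009, 0.993, -0.951], [0.0, 0.0, 0.0, 1.0]]
cup_large_mid [(0.57, [223.0, 384.0])]
cup_medium_mid [(0.95, [223.0, 266.0])]
cup_small_mid [(0.75, [178.0, 329.0]), (0.54, [261.0, 362.0])]
bottle_mid [(0.72, [136.0, 317.0]), (0.59, [130.0, 371.0])]
caddy [(0.85, [187.0, 445.0])]
plain_tray [(0.77, [205.0, 204.0]), (0.48, [186.0, 448.0])]
handled_cup_mid [(0.88, [131.0, 371.0]), (0.69, [140.0, 266.0])]
square_pot_mid [(0.98, [140.0, 265.0])]
wide_jar_mid []
side 402.38017348098964 402.38017348098964 323.2437643322817 194.50098268330638 [0.00587316 0.         0.         0.         0.        ] [[0.995, -0.103, -0.02, -0.531], [0.081, 0.632, 0.771, -0.079], [-0.067, -0.768, 0.637, -0.956], [0.0, 0.0, 0.0, 1.0]]
cup_large_mid [(0.63, [157.0, 369.0])]
cup_medium_mid [(0.8, [168.0, 292.0]), (0.34, [226.0, 402.0])]
cup_small_mid [(0.7, [229.0, 249.0]), (0.68, [197.0, 338.0])]
bottle_mid [(0.62, [190.0, 383.0])]
caddy [(0.7, [324.0, 343.0])]
plain_tray [(0.89, [144.0, 307.0])]
handled_cup_mid [(0.72, [224.0, 403.0])]
square_pot_mid [(0.69, [156.0, 368.0])]
wide_jar_mid [(0.68, [167.0, 290.0]), (0.63, [199.0, 283.0])]
```

View pics/top0.png

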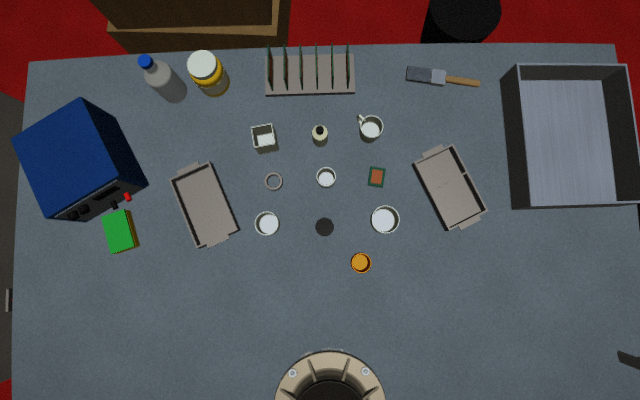

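View pics/side0.png

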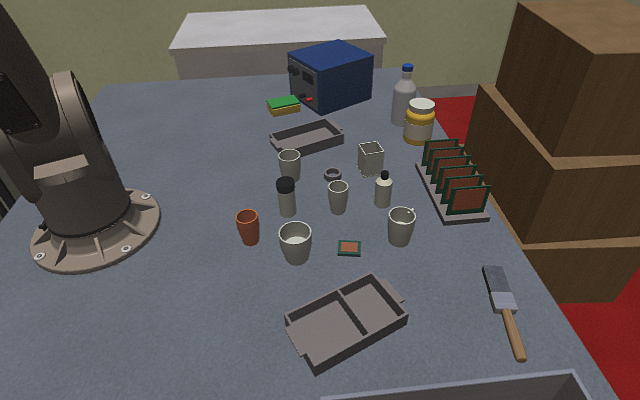

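```bash
cat > h.py <<'E'
from cell import bot
import cv2,numpy as np
from scipy.optimize import least_squares
def proj(d,P):
    P=np.atleast_2d(P); E=d["extrinsics"]; q=P@E[:3,:3].T+E[:3,3]; q=q*[1,-1,-1]
    K=np.array([[d["fx"],0,d["cx"]],[0,d["fy"],d["cy"]],[0,0,1]])
    return cv2.projectPoints(q,np.zeros(3),np.zeros(3),K,np.array(d["distortion"],float))[0][:,0]
A=np.linspace(0,2*np.pi,60)
def rings(prof):
    return np.vstack([np.c_[r/2*np.cos(A),r/2*np.sin(A),0*A+z] for r,z in prof])/1000
PROF=dict(cup_large_mid=[(50,0),(68,46),(68,76)],cup_medium_mid=[(47,0),(58,46),(58,76)],cup_small_mid=[(36,0),(48,46),(48,76)],
 bottle_mid=[(40,0),(40,70),(19,80),(19,96)],wide_jar_mid=[(40,0),(40,75),(43,75),(43,96)])
def bb(u): return np.r_[u.min(0),u.max(0)]
def fit(n,obs,x0):
    """obs: list of (camdict,bbox); returns x,y,z foot"""
    M=rings(PROF[n])
    f=lambda p:np.concatenate([bb(proj(d,M+p))-b for d,b in obs])
    r=least_squares(f,x0,loss="soft_l1"); return r.x,f(r.x)
def ground(d,uv,z):
    return least_squares(lambda p:(proj(d,[p[0],p[1],z])-uv).ravel(),[.6,0]).x
E
python3 - <<'E'
from h import *
t=bot.camera("top"); s=bot.camera("side")
c=cv2.resize(s["frame"][140:370,225:425],None,fx=2.6,fy=2.6,interpolation=2)
cv2.imwrite("pics/crop1.png",c[...,::-1])
c=cv2.resize(t["frame"][110:280,240:490],None,fx=3.2,fy=3.2,interpolation=2)
cv2.imwrite("pics/crop2.png",c[...,::-1])
W=dict(cup_large_mid=((385,220),(295,242)),cup_medium_mid=((266,224),(289,165)),cup_small_mid=((326,177),(338,197)),bottle_mid=((319,133),(383,190)),wide_jar_mid=((324,227),(287,197)))
for n,w in W.items():
    obs=[]
    for d,c,u in((t,"top",w[0]),(s,"side",w[1])):
        L=[o for o in bot.outline_of(c,n) if np.hypot((o["bbox"][0]+o["bbox"][2])/2-u[0],(o["bbox"][1]+o["bbox"][3])/2-u[1])<15]
        if L: obs.append((d,np.array(L[0]["bbox"],float)+[0,0,0,0]))
        else: print(n,c,"missing")
    if obs:
        p,r=fit(n,obs,[*ground(t,w[0],.05),0]); print(n,p.round(4),r.round(1))
for c in("top","side"):
    for n in("caddy","plain_tray"):
        for o in bot.outline_of(c,n): print(c,n,o["conf"],o["bbox"],cv2.minAreaRect(np.argwhere(o["mask"])[:,::-1].astype(np.float32)))
E
```

```text
cup_large_mid [ 0.4685 -0.1504 -0.0035] [ 0.5 -2.9 -0.6 -3.6 -1.7  0.6 -1.1 -0.3]
cup_medium_mid side missing
cup_medium_mid [0.4578 0.1353 0.0251] [ 1.4 -1.7 -1.6  1.9]
cup_small_mid top missing
cup_small_mid [ 0.5689  0.0033 -0.0093] [ 0.2 -0.1 -0.2  0.1]
bottle_mid [ 0.6836  0.0091 -0.0084] [ 0.5 -0.5 -0.3 -1.3 -0.3  2.7 -1.5 -1.2]
wide_jar_mid [ 0.446   0.0032 -0.0097] [-0.1 -2.8 -0.1 -0.2 -0.8 -0.9 -0.5  3.5]
top caddy 0.6 [407.9, 144.1, 486.0, 230.9] ((449.458740234375, 187.09149169921875), (86.30138397216797, 48.958946228027344), 64.09349060058594)
top plain_tray 0.78 [170.0, 161.6, 237.6, 250.3] ((203.64663696289062, 203.37875366210938), (83.7205581665039, 48.46345901489258), 68.83873748779297)
side caddy 0.6 [285.2, 270.5, 409.1, 376.5] ((346.26434326171875, 318.9012756347656), (70.63069152832031, 119.7928466796875), 61.38954162597656)
side plain_tray 0.96 [271.1, 123.0, 341.2, 156.8] ((306.20751953125, 138.72640991210938), (31.180845260620117, 70.87803649902344), 74.05460357666016)
```

View pics/crop1.png

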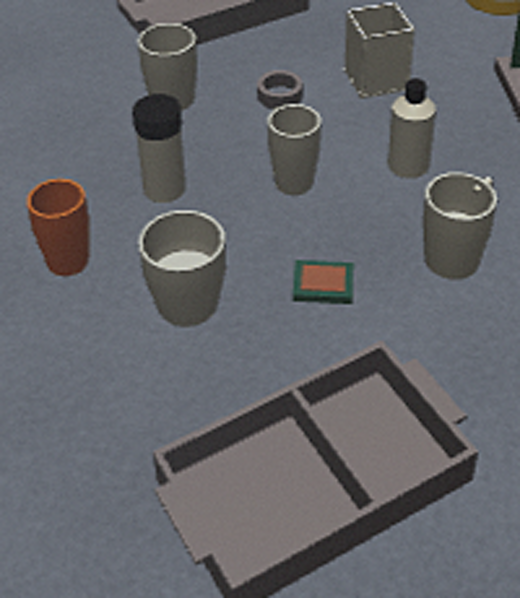

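View pics/crop2.png

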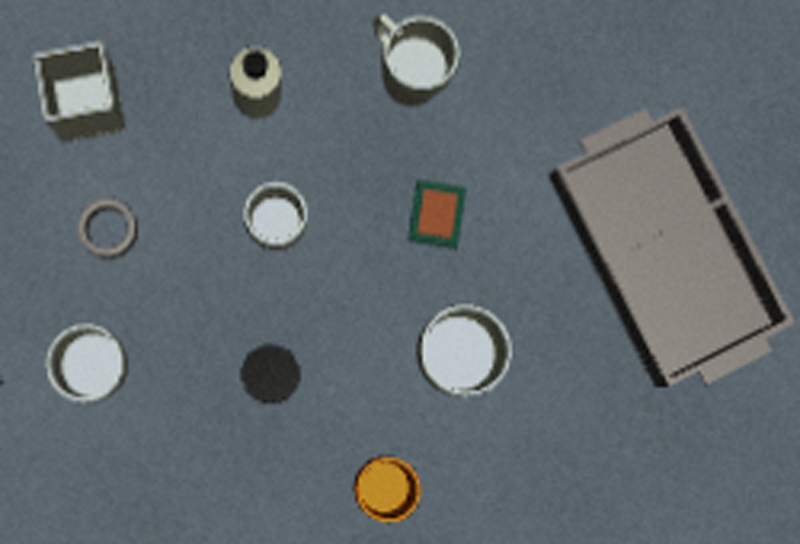

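Which is which (top-view pixels):
- Cups: large (385,220), medium (266,224), small (326,177). All three are round, plain and white. I rule out handled (370,127), square pot (263,137) and orange (361,263).
- Bottle: the narrow-capped one is (319,133). The black disc at (324,227) is the wide-capped jar.
- Caddy: the tray with the divider, at (449,187). Its larger bay faces the robot and its smaller bay lies towards +x.

The crops confirm all of this.

Run:
```python
from h import *
t=bot.camera("top"); s=bot.camera("side")
T=lambda u:np.array(u)/3.2+[240,110]
S=lambda u:np.array(u)/2.6+[225,140]
pts=dict(large=((465,350),(183,243)),medium=((87,363),(168,41)),small=((276,215),(294,122)),bottle=((256,62),(416,88)),jar=((271,374),(158,106)),handled=((420,53),(460,200)),pot=((73,80),(380,21)))
for n,(a,b) in pts.items():
    f=lambda p:np.r_[proj(t,p)[0]-T(a),proj(s,p)[0]-S(b)]
    r=least_squares(f,[.6,0,.05]); print(n,r.x.round(4),r.fun.round(1))
ct=T([(552,172),(683,110),(792,322),(660,385)]); cs=S([(382,346),(474,455),(232,600),(155,460)])
L=np.array([[.0965,.057,0],[.0965,-.057,0],[-.0965,-.057,0],[-.0965,.057,0]])
def C(p):
    c,q=np.cos(p[2]),np.sin(p[2]); return L@np.array([[c,q,0],[-q,c,0],[0,0,1]])+[p[0],p[1],p[3]]
f=lambda p:np.r_[(proj(t,C(p))-ct).ravel(),(proj(s,C(p))-cs).ravel()]
r=least_squares(f,[.55,-.3,.4,.035]); print("caddy",r.x.round(4),r.fun.round(1))
x,y,a,_=r.x
for d in(-.039,.054): print(d,x+d*np.cos(a),y+d*np.sin(a))
```

```text
large [ 0.4613 -0.1458  0.0699] [-0.1 -0.9 -0.8  0.1]
medium [0.4594 0.1388 0.0715] [-0.1 -1.  -1.   0.2]
small [ 0.568  -0.0066  0.0717] [-0.  -0.9 -0.9  0.2]
bottle [0.6818 0.0052 0.0903] [ 0.  -0.5 -0.5  0.1]
jar [0.447  0.0005 0.0964] [-0.1 -1.2 -1.2  0.2]
handled [ 0.6921 -0.1222  0.0681] [ 0.  -0.6 -0.5  0.1]
pot [0.6777 0.1476 0.0708] [ 0.  -0.5 -0.5  0.1]
caddy [ 0.5417 -0.3227  0.4225  0.0244] [ 0.6 -1.5 -1.7 -0.8 -0.6 -0.4  1.6 -0.4 -1.2  0.5  0.2  1.4 -0.2 -1.3
 -1.1 -0. ]
-0.039 0.5061288216011851 -0.33866229190775493
0.054 0.5909522076373597 -0.3005310293878999
```

```bash
cat > go.py <<'E'
import sys
from h import *
from scipy.spatial.transform import Rotation as Ro
def go(x,y,z,yaw=.4225):
    s=bot.observe(); R=Ro.from_rotvec(s["orientation"]).as_matrix()
    d=R.T@(np.array([x,y,z])-s["eef_pos"])*1000
    h=np.arctan2(R[1,0],R[0,0]); dt=-np.degrees(yaw-h)
    print("to",(x,y,z),"rows",d.round(0),"turn",round(dt,1),"| t",round(s["t"],1),s["eef_pos"].round(4))
if __name__=="__main__":
    go(*map(float,sys.argv[1:]))
E
python3 go.py .683 .007 .25
```

```text
to (0.683, 0.007, 0.25) rows [ 663. -512.  -68.] turn -9.8 | t 1.9 [ 0.1682 -0.6537  0.1819]
```

```bash
python3 -m pendant '[[0,0,-68,-5,-1],[0,0,-68,-9.8,-1],[60,-46,-68,-9.8,-1],[120,-93,-68,-9.8,-1],[180,-139,-68,-9.8,-1],[240,-185,-68,-9.8,-1],[300,-232,-68,-9.8,-1],[360,-278,-68,-9.8,-1],[400,-309,-68,-9.8,-1],[440,-340,-68,-9.8,-1],[480,-371,-68,-9.8,-1],[520,-402,-68,-9.8,-1],[560,-432,-68,-9.8,-1],[600,-463,-68,-9.8,-1],[640,-494,-68,-9.8,-1],[663,-512,-68,-9.8,-1],[663,-512,-68,-9.8,-1],[663,-512,-68,-9.8,-1],[663,-512,-68,-9.8,-1],[663,-512,-68,-9.8,-1]]' 15; python3 go.py .683 .007 .042
```

```text
t: 4.4
eef_pos: [0.6825, 0.0063, 0.2503]
orientation: [3.072, 0.657, 0.001]
force: [-0.3, -0.2, 0.6]
grip_width: 1.001
grip_force: 0.0
to (0.683, 0.007, 0.042) rows [  1.  -1. 208.] turn -0.1 | t 4.4 [0.6825 0.0063 0.2503]
```

Descend over the bottle, close and lift.

```bash
python3 -m pendant '[[0,0,40,0,-1],[0,0,80,0,-1],[0,0,120,0,-1],[0,0,160,0,-1],[0,0,190,0,-1],[0,0,207,0,-1],[0,0,207,0,-1],[0,0,207,0,0],[0,0,207,0,0.3],[0,0,207,0,0.6],[0,0,207,0,1],[0,0,207,0,1],[0,0,207,0,1],[0,0,207,0,1],[0,0,180,0,1],[0,0,140,0,1],[0,0,100,0,1],[0,0,50,0,1],[0,0,10,0,1],[0,0,10,0,1]]' 15
python3 - <<'E'
from go import *
go(.591,-.3005,.24)
s=bot.camera("side");t=bot.camera("top")
a=s["frame"][20:320,200:520]; b=t["frame"][80:300,230:550]
cv2.imwrite("pics/held.png",np.vstack([a,b])[...,::-1])
E
```

```text
t: 6.9
eef_pos: [0.6842, 0.0076, 0.2434]
orientation: [3.071, 0.659, 0.008]
force: [0.8, -0.5, -2.0]
grip_width: 0.413
grip_force: 15.0
to (0.591, -0.3005, 0.24) rows [-211.  243.    3.] turn 0.0 | t 6.9 [0.6842 0.0076 0.2434]
```

View pics/held.png

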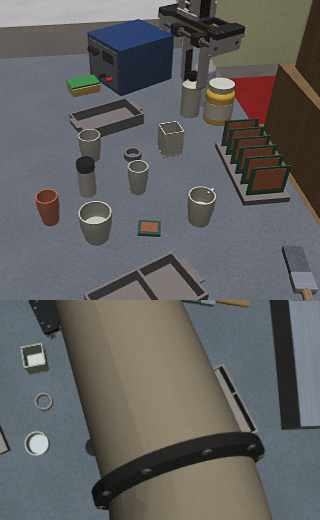

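The bottle is held (side crop (190,95)) at a 39 mm opening, and nothing else has moved. Carrying it to the smaller bay.

```bash
python3 -m pendant '[[-20,24,0,0,1],[-50,58,0,0,1],[-80,92,0,0,1],[-110,127,0,0,1],[-140,161,0,0,1],[-170,196,0,0,1],[-195,225,0,0,1],[-211,243,0,0,1],[-211,243,0,0,1],[-211,243,0,0,1],[-211,243,0,0,1]]' 15
python3 - <<'E'
from go import *
go(.591,-.3005,.05)
s=bot.camera("side");t=bot.camera("top")
a=s["frame"][150:400,200:500]; b=t["frame"][70:320,330:630]
cv2.imwrite("pics/held2.png",cv2.resize(np.hstack([a,b])[...,::-1],None,fx=1.33,fy=1.33))
E
```

```text
t: 8.38
eef_pos: [0.5904, -0.2995, 0.2395]
orientation: [-3.07, -0.662, 0.0]
force: [0.1, 0.6, -1.0]
grip_width: 0.412
grip_force: 15.0
to (0.591, -0.3005, 0.05) rows [  0.   1. 189.] turn 0.1 | t 8.4 [ 0.5904 -0.2995  0.2395]
```

View pics/held2.png

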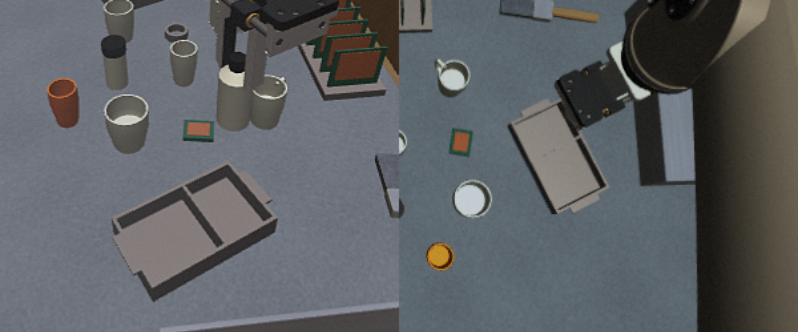

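```bash
python3 -m pendant '[[0,0,40,0,1],[0,0,80,0,1],[0,0,120,0,1],[0,0,150,0,1],[0,0,170,0,1],[0,0,180,0,1],[0,0,186,0,1],[0,0,190,0,1],[0,0,192,0,1],[0,0,192,0,1]]' 15; python3 go.py .5908 -.3005 .048
```

```text
t: 9.72
eef_pos: [0.5902, -0.3009, 0.0482]
orientation: [3.072, 0.659, 0.001]
force: [0.0, 0.1, -0.6]
grip_width: 0.414
grip_force: 15.0
to (0.5908, -0.3005, 0.048) rows [ 1. -0.  0.] turn 0.0 | t 9.7 [ 0.5902 -0.3009  0.0482]
```

```bash
python3 -m pendant '[[0,0,1,0,1],[0,0,1.5,0,1],[0,0,1.5,0,1]]' 15; python3 -m pendant '[[0,0,0,0,0.1],[0,0,0,0,0],[0,0,0,0,-0.2],[0,0,0,0,-0.4],[0,0,0,0,-0.4],[0,0,0,0,-0.4],[0,0,-40,0,-0.4],[0,0,-80,0,-1],[0,0,-130,0,-1],[0,0,-170,0,-1],[0,0,-200,0,-1],[0,0,-200,0,-1]]'
python3 - <<'E'
from go import *
go(.465,-.148,.2)
bot.camera("side")
E
```

```text
t: 10.1
eef_pos: [0.5906, -0.3011, 0.0477]
orientation: [3.071, 0.659, 0.002]
force: [-2.4, 1.1, 10.8]
grip_width: 0.413
grip_force: 15.0
t: 11.6
eef_pos: [0.5911, -0.3012, 0.249]
orientation: [3.069, 0.659, 0.005]
force: [0.7, 0.6, -0.4]
grip_width: 1.003
grip_force: 0.0
to (0.465, -0.148, 0.2) rows [ -52. -192.   48.] turn 0.0 | t 11.6 [ 0.5911 -0.3012  0.249 ]
```

```bash
python3 -m pendant '[[-12,-45,0,0,-1],[-25,-95,0,0,-1],[-38,-140,10,0,-1],[-48,-175,30,0,-1],[-52,-192,48,0,-1],[-52,-192,48,0,-1],[-52,-192,48,0,-1],[-52,-192,80,0,-1],[-52,-192,120,0,-1],[-52,-192,160,0,-1],[-52,-192,190,0,-1],[-52,-192,202,0,-1],[-52,-192,202,0,-1]]'; python3 -m pendant '[[0,0,0,0,-0.5],[0,0,0,0,0],[0,0,0,0,0.5],[0,0,0,0,0.5],[0,0,0,0,0.5],[0,0,-20,0,0.5],[0,0,-60,0,0.5],[0,0,-110,0,0.5],[0,0,-150,0,0.5],[0,0,-180,0,0.5],[0,0,-180,0,0.5]]' 15
python3 - <<'E'
from go import *
go(.506,-.3387,.23)
s=bot.camera("side");t=bot.camera("top")
a=s["frame"][100:400,150:500]; b=t["frame"][70:370,280:630]
cv2.imwrite("pics/held3.png",np.hstack([a,b])[...,::-1])
E
```

```text
t: 13.28
eef_pos: [0.4641, -0.1474, 0.0443]
orientation: [-3.071, -0.659, 0.001]
force: [0.2, -0.8, -0.9]
grip_width: 0.998
grip_force: 0.0
t: 14.65
eef_pos: [0.4648, -0.1474, 0.2264]
orientation: [3.07, 0.659, 0.005]
force: [1.1, -1.1, -2.2]
grip_width: 0.724
grip_force: 15.0
to (0.506, -0.3387, 0.23) rows [-41. 191.  -3.] turn 0.0 | t 14.7 [ 0.4648 -0.1474  0.2264]
```

View pics/held3.png

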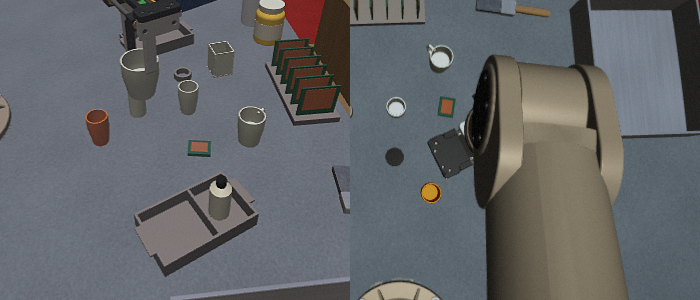

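The bottle stands in the smaller bay (side crop (220,200)), and the large cup is held upright at (140,75).

```bash
python3 -m pendant '[[-6,25,0,0,0.5],[-14,65,0,0,0.5],[-23,105,0,0,0.5],[-32,145,0,0,0.5],[-38,175,0,0,0.5],[-41,191,0,0,0.5],[-41,191,0,0,0.5],[-41,191,30,0,0.5],[-41,191,70,0,0.5],[-41,191,110,0,0.5],[-41,191,145,0,0.5],[-41,191,165,0,0.5],[-41,191,172,0,0.5],[-41,191,175,0,0.5],[-41,191,176,0,0.5],[-41,191,178,0,0.5],[-41,191,178,0,0.5]]' 15
```

```text
t: 16.88
eef_pos: [0.5059, -0.3375, 0.0487]
orientation: [3.071, 0.66, 0.003]
force: [-4.9, 7.7, 16.4]
grip_width: 0.728
grip_force: 15.2
```

```bash
python3 -m pendant '[[0,0,-1,0,0.4],[0,0,-1,0,0.2],[0,0,-1,0,-0.2],[0,0,-1,0,-0.7],[0,0,-1,0,-1],[0,0,-1,0,-1],[0,0,-1,0,-1],[0,0,-40,0,-1],[0,0,-90,0,-1],[0,0,-140,0,-1],[0,0,-180,0,-1],[0,0,-180,0,-1]]'; python3 go.py .4585 .1375 .23
```

```text
t: 18.38
eef_pos: [0.5062, -0.3388, 0.2297]
orientation: [3.068, 0.658, 0.006]
force: [0.9, 0.5, -0.3]
grip_width: 1.001
grip_force: 0.0
to (0.4585, 0.1375, 0.23) rows [ 152. -454.   -2.] turn 0.0 | t 18.4 [ 0.5062 -0.3388  0.2297]
```

```bash
python3 -m pendant '[[10,-30,-2,0,-1],[24,-70,-2,0,-1],[38,-112,-2,0,-1],[52,-154,-2,0,-1],[66,-196,-2,0,-1],[80,-240,-2,0,-1],[94,-282,-2,0,-1],[108,-324,-2,0,-1],[122,-366,-2,0,-1],[136,-408,-2,0,-1],[147,-440,-2,0,-1],[152,-454,-2,0,-1],[152,-454,-2,0,-1],[152,-454,-2,0,-1]]'
python3 - <<'E'
from go import *
s=bot.camera("side");t=bot.camera("top")
a=s["frame"][100:400,150:500]; b=t["frame"][70:370,200:550]
cv2.imwrite("pics/p4.png",np.hstack([a,b])[...,::-1])
go(.4585,.1375,.047)
E
```

```text
t: 20.12
eef_pos: [0.4573, 0.1369, 0.2281]
orientation: [3.072, 0.657, -0.001]
force: [0.4, -0.6, -0.8]
grip_width: 1.004
grip_force: 0.0
to (0.4585, 0.1375, 0.047) rows [  1.   0. 181.] turn -0.1 | t 20.2 [0.4573 0.137  0.2283]
```

View pics/p4.png

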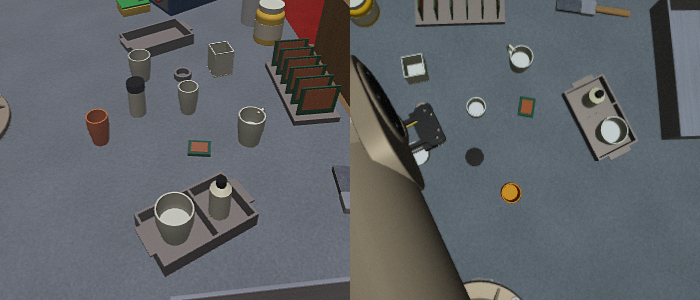

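Run:
```python
from go import *
s=bot.camera("side");t=bot.camera("top")
obs=[]
for d,c,u in((t,"top",(463,203)),(s,"side",(325,318))):
    for o in bot.outline_of(c,"cup_large_mid"):
        b=o["bbox"]; print(c,o["conf"],b)
        if abs((b[0]+b[2])/2-u[0])<15 and abs((b[1]+b[3])/2-u[1])<15: obs.append((d,np.array(b)))
if obs: print(fit("cup_large_mid",obs,[.506,-.339,.005]))
for n,u,m,p in(("rim",(463,201),(325,307),[.506,-.339,.081]),("cap",(447,166),(371,283),[.59,-.3,.1])):
    print(n,[proj(d,p).round(1) for d in(t,s)])
    r=least_squares(lambda q:np.r_[proj(t,q)[0]-u,proj(s,q)[0]-m],p);print(r.x.round(4),r.fun.round(1))
cv2.imwrite("pics/p5.png",np.hstack([cv2.resize(d["frame"][v:v+70,w:w+70],None,fx=5.5,fy=5.5,interpolation=2) for d,w,v in((s,290,280),(t,430,165))])[...,::-1])
```

```text
top 0.92 [444.2, 183.1, 481.3, 215.8]
side 0.98 [308.9, 292.8, 345.6, 349.2]
side 0.5 [281.5, 270.1, 408.7, 374.1]
(array([ 0.50536847, -0.34297445,  0.00315791]), array([ 2.33105727,  0.51124347, -1.16969246, -3.24356012, -3.0505624 ,
        0.86247838,  0.76903868, -0.97299002]))
rim [array([[464.9, 197.3]]), array([[326.2, 307.7]])]
[ 0.5021 -0.335   0.0773] [-0.1 -1.9 -1.3  0.2]
cap [array([[449.1, 161.8]]), array([[371.5, 277.5]])]
[ 0.5876 -0.2997  0.0838] [-0.  -1.9 -1.3  0.3]
```

View pics/p5.png

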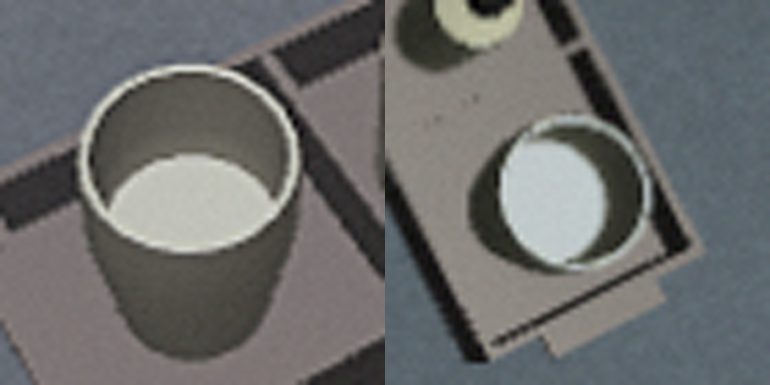

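Run:
```python
from go import *
s=bot.camera("side");t=bot.camera("top")
r=least_squares(lambda q:np.r_[proj(t,q)[0]-(464.7,200.1),proj(s,q)[0]-(324.5,308.8)],[.5,-.34,.08]);print(r.x.round(4),r.fun.round(1))
go(.459,.1385,.047)
```

```text
[ 0.5019 -0.339   0.0782] [-0.1 -1.  -0.7  0.1]
to (0.459, 0.1385, 0.047) rows [  2.   0. 181.] turn -0.0 | t 20.5 [0.4572 0.138  0.2284]
```

Large cup is at (0.502, -0.339), seated upright. Next, grasp the medium cup.

```bash
python3 -m pendant '[[2,0,40,0,-1],[2,0,80,0,-1],[2,0,120,0,-1],[2,0,155,0,-1],[2,0,175,0,-1],[2,0,181,0,-1],[2,0,181,0,-1],[2,0,181,0,-0.5],[2,0,181,0,0.2],[2,0,181,0,0.7],[2,0,181,0,0.7],[2,0,181,0,0.7]]' 15; python3 -m pendant '[[0,0,-20,0,0.7],[0,0,-60,0,0.7],[0,0,-110,0,0.7],[0,0,-150,0,0.7],[0,0,-180,0,0.7],[0,0,-190,0,0.7],[0,0,-190,0,0.7]]' 15; python3 go.py .5035 -.339 .24
```

```text
t: 22.02
eef_pos: [0.4591, 0.1392, 0.0476]
orientation: [-3.072, -0.659, -0.0]
force: [-0.8, 0.0, 2.3]
grip_width: 0.611
grip_force: 15.0
t: 22.9
eef_pos: [0.4589, 0.139, 0.2371]
orientation: [3.072, 0.659, 0.0]
force: [-0.2, 0.4, -1.9]
grip_width: 0.608
grip_force: 15.0
to (0.5035, -0.339, 0.24) rows [-155.  454.   -3.] turn 0.0 | t 22.9 [0.4589 0.139  0.2371]
```

```bash
python3 -m pendant '[[-8,24,-3,0,0.7],[-20,60,-3,0,0.7],[-34,100,-3,0,0.7],[-48,140,-3,0,0.7],[-62,180,-3,0,0.7],[-76,222,-3,0,0.7],[-90,264,-3,0,0.7],[-104,306,-3,0,0.7],[-118,346,-3,0,0.7],[-132,386,-3,0,0.7],[-145,422,-3,0,0.7],[-153,446,-3,0,0.7],[-156,454,-3,0,0.7],[-156,454,-3,0,0.7],[-156,454,-3,0,0.7],[-156,454,30,0,0.7],[-156,454,60,0,0.7],[-156,454,60,0,0.7]]' 15
python3 - <<'E'
from go import *
s=bot.camera("side");t=bot.camera("top")
go(.502,-.339,.0865)
cv2.imwrite("pics/p6.png",np.hstack([cv2.resize(d["frame"][v:v+150,w:w+150],None,fx=2.6,fy=2.6,interpolation=2) for d,w,v in((s,250,220),(t,400,110))])[...,::-1])
for p in([.502,-.339,.081],[*bot.observe()["eef_pos"][:2],bot.observe()["eef_pos"][2]+.029]): print(proj(s,p).round(1),proj(t,p).round(1))
E
```

```text
t: 25.15
eef_pos: [0.5021, -0.3374, 0.1759]
orientation: [-3.069, -0.661, 0.003]
force: [0.7, 0.2, -0.2]
grip_width: 0.61
grip_force: 15.0
to (0.502, -0.339, 0.0865) rows [-2. -0. 92.] turn 0.1 | t 25.2 [ 0.5035 -0.3385  0.1785]
[[323.8 308. ]] [[465.  198.9]]
[[323.2 257.1]] [[485.9 191.5]]
```

View pics/p6.png

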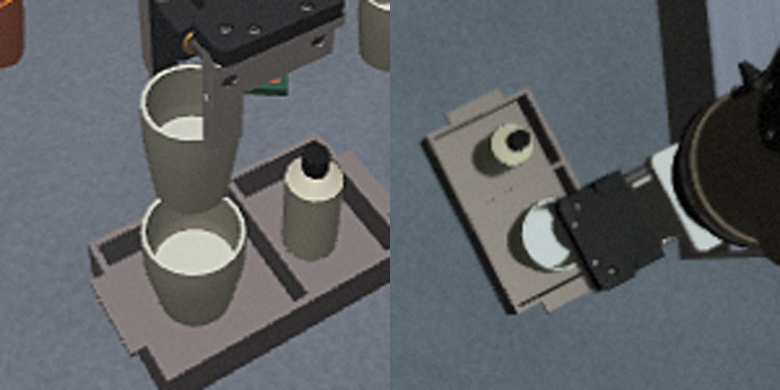

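```bash
python3 -m pendant '[[-1,0,25,0,0.7],[-1,0,45,0,0.7],[-1,0,60,0,0.7],[-1,0,70,0,0.7],[-1,0,77,0,0.7],[-1,0,82,0,0.7],[-1,0,84,0,0.7],[-1,0,84,0,0.7]]' 15
```

```text
t: 26.25
eef_pos: [0.5021, -0.3393, 0.0935]
orientation: [3.072, 0.659, 0.0]
force: [-0.1, 0.3, -0.6]
grip_width: 0.616
grip_force: 15.0
```

```bash
python3 -m pendant '[[0,0,3,0,0.7],[0,0,5,0,0.7],[0,0,6.5,0,0.7],[0,0,7.5,0,0.7],[0,0,7.5,0,0.7]]' 15
```

```text
t: 26.88
eef_pos: [0.5024, -0.3394, 0.0865]
orientation: [3.071, 0.659, 0.001]
force: [-1.5, 2.2, 8.5]
grip_width: 0.613
grip_force: 15.0
```

Contact came at the predicted height. Release, rise and go to the small cup.

```bash
python3 -m pendant '[[0,0,0,0,0.5],[0,0,0,0,0.3],[0,0,0,0,0],[0,0,0,0,-0.3],[0,0,0,0,-0.5],[0,0,0,0,-0.5],[0,0,-40,0,-0.5],[0,0,-90,0,-0.7],[0,0,-140,0,-1],[0,0,-155,0,-1],[0,0,-155,0,-1]]'; python3 go.py .568 -.005 .24
```

```text
t: 28.25
eef_pos: [0.5023, -0.3395, 0.2413]
orientation: [3.071, 0.659, 0.001]
force: [-0.8, -0.0, -0.9]
grip_width: 1.001
grip_force: 0.0
to (0.568, -0.005, 0.24) rows [ 197. -278.    1.] turn 0.0 | t 28.2 [ 0.5023 -0.3395  0.2413]
```

```bash
python3 -m pendant '[[17,-24,0,0,-1],[45,-64,0,0,-1],[73,-104,0,0,-1],[101,-144,0,0,-1],[130,-184,0,0,-1],[158,-224,0,0,-1],[182,-258,0,0,-1],[197,-278,0,0,-1],[197,-278,0,0,-1],[197,-278,0,0,-1]]'
python3 - <<'E'
from go import *
s=bot.camera("side");t=bot.camera("top")
go(.568,-.005,.049)
cv2.imwrite("pics/p7.png",np.hstack([cv2.resize(d["frame"][v:v+100,w:w+100],None,fx=3.9,fy=3.9,interpolation=2) for d,w,v in((s,275,255),(t,410,140))])[...,::-1])
E
```

```text
t: 29.5
eef_pos: [0.567, -0.0059, 0.2396]
orientation: [-3.072, -0.658, 0.003]
force: [-0.1, 0.0, -0.5]
grip_width: 1.001
grip_force: 0.0
to (0.568, -0.005, 0.049) rows [  1.  -1. 191.] turn -0.1 | t 29.6 [ 0.5673 -0.0062  0.2402]
```

View pics/p7.png

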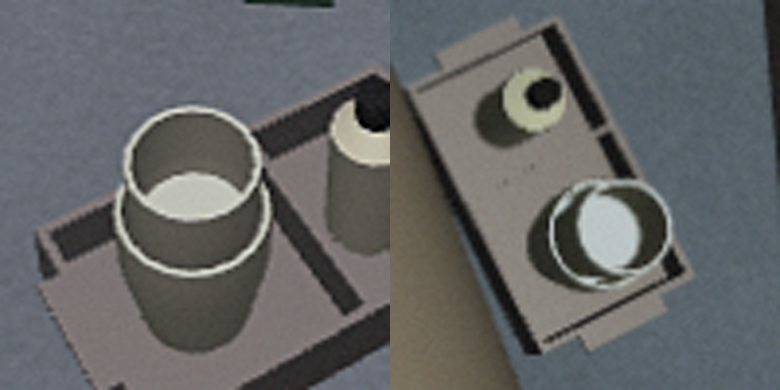

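```bash
python3 -m pendant '[[0,0,40,0,-1],[0,0,80,0,-1],[0,0,120,0,-1],[0,0,160,0,-1],[0,0,184,0,-1],[0,0,191,0,-1],[0,0,191,0,-1],[0,0,191,0,-0.5],[0,0,191,0,0.2],[0,0,191,0,0.8],[0,0,191,0,0.8],[0,0,191,0,0.8],[0,0,191,0,0.8]]' 15;python3 -m pendant '[[0,0,-20,0,0.8],[0,0,-60,0,0.8],[0,0,-110,0,0.8],[0,0,-150,0,0.8],[0,0,-185,0,0.8],[0,0,-200,0,0.8],[0,0,-200,0,0.8]]' 15
python3 - <<'E'
from go import *
s=bot.camera("side");t=bot.camera("top")
r=least_squares(lambda q:np.r_[proj(t,q)[0]-(470.5,198.3),proj(s,q)[0]-(324.5,296.9)],[.5,-.34,.115]);print(r.x.round(4),r.fun.round(1))
go(r.x[0],r.x[1],.25)
E
```

```text
t: 31.22
eef_pos: [0.5677, -0.005, 0.0499]
orientation: [-3.072, -0.659, -0.0]
force: [-0.4, -1.1, 1.8]
grip_width: 0.494
grip_force: 15.0
t: 32.1
eef_pos: [0.5678, -0.005, 0.2499]
orientation: [3.071, 0.659, 0.001]
force: [-0.5, -0.1, -1.3]
grip_width: 0.491
grip_force: 15.0
[ 0.5023 -0.3404  0.113 ] [-0.1 -1.1 -0.7  0.1]
to (np.float64(0.5023267065602934), np.float64(-0.3403904517507833), 0.25) rows [-197.  279.   -2.] turn 0.0 | t 32.2 [ 0.567  -0.0051  0.2484]
```

```bash
python3 -m pendant '[[-14,20,-2,0,0.8],[-40,56,-2,0,0.8],[-68,96,-2,0,0.8],[-96,136,-2,0,0.8],[-124,176,-2,0,0.8],[-152,216,-2,0,0.8],[-178,252,-2,0,0.8],[-192,272,-2,0,0.8],[-197,279,-2,0,0.8],[-197,279,-2,0,0.8],[-197,279,-2,0,0.8],[-197,279,20,0,0.8],[-197,279,40,0,0.8],[-197,279,45,0,0.8],[-197,279,45,0,0.8]]' 15
python3 - <<'E'
from go import *
s=bot.camera("side")
go(.5023,-.340,.122)
cv2.imwrite("pics/p8.png",cv2.resize(s["frame"][200:370,250:420],None,fx=3.5,fy=3.5,interpolation=2)[...,::-1])
E
```

```text
t: 34.08
eef_pos: [0.5028, -0.3397, 0.2052]
orientation: [-3.071, -0.66, -0.0]
force: [0.8, -0.7, -0.9]
grip_width: 0.494
grip_force: 15.0
to (0.5023, -0.34, 0.122) rows [-1. -0. 84.] turn 0.0 | t 34.1 [ 0.5029 -0.34    0.2056]
```

View pics/p8.png

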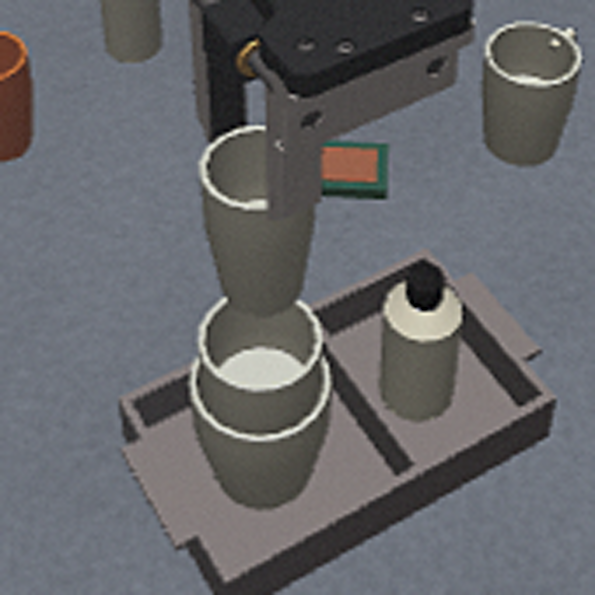

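The small cup hangs centred over the medium one (foot (261,300), medium rim (260,350)). Lower it in.

```bash
python3 -m pendant '[[0,0,20,0,0.8],[0,0,40,0,0.8],[0,0,55,0,0.8],[0,0,65,0,0.8],[0,0,72,0,0.8],[0,0,77,0,0.8],[0,0,78,0,0.8],[0,0,80,0,0.8],[0,0,82,0,0.8],[0,0,83,0,0.8],[0,0,83,0,0.8]]' 15
```

```text
t: 35.5
eef_pos: [0.5031, -0.3404, 0.1228]
orientation: [3.071, 0.659, 0.002]
force: [-1.1, 1.1, 8.0]
grip_width: 0.492
grip_force: 15.0
```

```bash
python3 -m pendant '[[0,0,0,0,0.6],[0,0,0,0,0.4],[0,0,0,0,0.2],[0,0,0,0,-0.1],[0,0,0,0,-0.3],[0,0,0,0,-0.3],[0,0,-40,0,-0.3],[0,0,-80,0,-0.5],[0,0,-110,0,-0.5],[0,0,-140,0,-0.5],[0,0,-140,0,-0.5],[0,0,-140,0,-0.5]]'
python3 - <<'E'
from go import *
s=bot.camera("side");t=bot.camera("top")
cv2.imwrite("pics/p9.png",np.hstack([s["frame"][120:400,220:470],t["frame"][90:370,230:530]])[...,::-1])
E
```

```text
t: 37.0
eef_pos: [0.5021, -0.3401, 0.2612]
orientation: [-3.071, -0.659, 0.001]
force: [0.6, -1.0, -0.8]
grip_width: 0.752
grip_force: 0.0
```

View pics/p9.png

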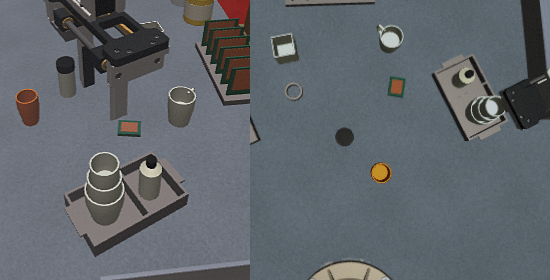

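The three cups are nested upright in the larger bay (side crop (105,190)) and the bottle stands in the smaller one (150,180). The look-alikes have not moved and the gripper is clear, so I'm handing in.

```bash
python3 -c "
from cell import bot
print(bot.hand_in())"
```

```text
the job is handed in; nothing more can be done
None
```

The caddy is packed and handed in: the bottle stands upright in the smaller bay, the three cups are nested and seated in the larger bay, and the look-alikes are where they were; hand-in returned no verdict.

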